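# Hang the carver's mallet in the rotary tool rack

## Task

Put the red-headed mallet away in the rotary tool rack: turn the rack by its top knob until the empty wide slot is over the white mark on the foot, then push the bolt fully home so that the rack cannot swing. After that take the tall, top-heavy mallet by its head, carry it upright without letting it tip, bring its handle into the wide slot from the open end and lower it gently until the head rests on the disc behind the two brass pins. Leave the rack bolted, the mallet hanging upright, and the spray can, nail tin and glue bottle where they are.

Things in the scene. Friction and masses are not known exactly. Their poses are not given: they have to be found in the camera images.
- rack: Fixed plywood foot of the rotary tool rack: round plate of radius 115 mm, 18 mm thick. Origin on the turning axis at bench level, z up; its -x axis is the front. A pointer with a white mark reaches 157 mm out along -x; a tongue 56 mm wide with the bolt reaches 255 mm out at 115 degrees from +x (counter-clockwise from above). The bolt's two saddles are up to 54 mm high, 120 to 184 mm out.
- white_mark (a point): Centre of the white mark (36 x 18 mm) on the pointer, 134 mm from the rack's axis along the rack's -x, 19 mm above the bench.
- rotor (a joint): Angle of the turning part, rad, counter-clockwise from above; 0 = empty wide slot over the white mark; at the start 0.5 to 1.45. Turns with light friction (0.04 N m) while the bolt is drawn back. A wheel on it, 36 to 50 mm above the bench, has one V notch per slot; the bolt's nose entering it centres the rack (catches about 0.08 rad either way).
- disc_top (a point): Centre of the top surface of the turning plywood disc, 190 mm above the bench: radius 135 mm, 16 mm thick, four open radial slots in the rim 90 degrees apart. Three narrow slots hold carving tools fixed in the disc, handles up, 98 mm from the axis, 26 mm thick, tops up to 302 mm above the bench; the fourth, wide slot is empty.
- rack_knob (a point): Centre of the round dark wooden knob on top of the turning part, on the axis, 228 mm above the bench. Knob 42 mm in diameter, from 206 to 251 mm above the bench, turns with the disc.
- slot_seat (a point): Where the mallet's axis belongs in the empty wide slot, at the disc's top (190 mm high), 98 mm from the rack's axis; the point's -x axis points outwards along the slot. Slot 30 mm wide, open at the rim 37 mm further out, inner end 16 mm further in. Two brass pins, 6 mm thick, stand 7 mm above the disc 29 mm further out, 20 mm to either side: the head must pass above them.
- bolt (a joint): Travel of the steel barrel bolt in m: 0 = drawn back (start), 0.022 = fully home in the notch. Slides level, straight towards the rack's axis, with 1.5 N friction and stays where left; if the rack is not at a notch it stops after about 0.003.
- bolt_knob (a point): Centre of the bolt's upright black knob, 76 mm above the bench: 16 mm in diameter, from 58 to 90 mm above the bench; 227 mm from the rack's axis drawn back, 205 mm home, at 115 degrees from the rack's +x axis.
- mallet: Carver's mallet standing on its butt, 204 mm tall, 0.3 to 0.48 kg, most of it in the head. Origin under the butt's centre, z along the handle to the head. Butt 33 mm in diameter, handle 22 to 27 mm (22 mm for 37 mm under the head), red head from 115 to 203 mm up, 58 mm in diameter from 132 to 188 mm. Tips easily: take it squarely by the head.
- mallet_shoulder (a point): Point on the mallet's axis at the flat underside of the head, 115 mm above the butt; the underside is 49 mm in diameter. Hung up, it lies at slot_seat.
- wax_can: Bystander: spray can with green cap, 51 mm in diameter, 204 mm tall, origin under its centre.
- nail_tin: Bystander: tin of nails, 61 mm in diameter, 72 mm tall, origin under its centre.
- glue_bottle: Bystander: small white glue bottle, 31 x 42 x 95 mm, origin under its centre.

How it is judged:
By the outcome, as a careful person would: the job done as asked, in the order asked, and still so for the second after the job is handed in, with the robot touching nothing.
It also fails if it takes over 72 s, if anything falls off the work surface, if the arm or the gripper's body presses on something with over 40 N, if the wrist force passes 120 N, or if a joint passes its speed limit or range.

## Robot

A 6-joint arm with a two-finger parallel gripper is mounted at the origin on a cart in front of the work surface, level with it; the furniture and walls round the work are solid. World frame = base frame: x ahead of the robot, y to its left, z up, the work surface at z = 0. Lengths are in m, angles in degrees, forces in N, time in s.
With the tool pointing down it reaches from about 0.25 to 0.725 m from the base axis. Payload 9.7 kg.
Tool frame: the origin (TCP) lies between the finger pads; the fingertips stand 25 mm ahead of it and the grasp point (between the pads) lies 6 mm ahead of it; z points along the fingers, y is the line along which they close (so a half turn about z gives the same grasp; the last joint's range is limited). The gripper opens to 85 mm and grips with 20 to 120 N. Pads are 22 mm wide; open, the fingers measure 114 mm over their backs; the gripper's body (76 mm by 85 mm) begins 54 mm behind the grasp point. The pads swing forward as they close: fully open they stand 13 mm farther back than shut.
Start: joints at [-66.75, 4.979, 10.078, 95.1, 0, 90], TCP at [0.217, -0.505, 0.256] pointing down, gripper open.
Joint ranges: [-179.16, 179.16], [-48.56, 103.87], [-65.8, 70.77], [-126.05, 130.52], [-82.76, 87.17], [-180, 180]. Speed limits (degrees/s): [127.2, 127.2, 147.25, 180, 180, 180].

## Interface

Orientations are given as [roll, pitch, yaw] about the fixed x, y, z axes, in that order (R = Rz(yaw) Ry(pitch) Rx(roll)).
In Python, from workcell import bot, optics, workorder gives the robot as it stands (bot), with the cameras (optics) and the job (workorder).
- The arm moves only by the shell command python3 drive.py 'ROWS' [FORCE]. ROWS is rows parted by semicolons, their numbers by spaces, 1 to 5 of them, each of 5 numbers: dx, dy, dz in m, then a turn about the tool's z in degrees, then the finger opening in m; each row is the pose to reach, as a shift and turn from the pose commanded when the command began, along the tool's axes at that moment; what a row does not reach only later rows make up. A row lasts 1/12 s, in which the tool goes at most 0.0417 m and 7.16 degrees, less where a joint would pass 70% of its speed; a pose out of reach is approached as far as the arm can. The fingers move at their own pace and stop on an object; FORCE is the grip in N (left out, the last holds). Time passes only in rows, so rows that do not move let the fingers close. It prints the time, the measured TCP pose, the force, the opening and the grip force at its end.
- bot.get_obs(): the state, without advancing time (a new reading comes with each control period).
- optics.camera(name): name is "scene" or "top" or "wrist"; returns the picture (420x560x3 uint8, blue, green, red); there is no depth.
- optics.camera_info(name): a dict with "mtx" (3x3 intrinsics, pixels), "extrinsics" (4x4, takes a point from camera to world coordinates). Camera axes: x right, y down, z forward; pixel columns grow to the right and rows downward; lengths in m; the calibration is good to about 2 mm. A picture is of the moment at which its call begins: read the wrist's pose just before it. camera_info takes no time and is no camera call; for the wrist camera it gives the pose at the moment of the call.
- workorder.job_done(): hands the job in; it is judged then, once.
The state is a dict: "time": time; "q": joint angles; "qd": joint speeds; "joint_efforts": joint torques, N m; "ee_pos": TCP position; "tcp_rot": TCP orientation; "wrist_force": force on the tool from outside, world axes, zero at the start; "torque": the same for the moment, N m; "opening": finger opening in m; "grasp_force": force on a finger pad.
Only numpy, scipy, OpenCV 4.12 (cv2) and the standard library are available. Lean on these libraries where they do the work, as an engineer would, in place of code of your own. Each camera call takes 0.05 s, during which the arm holds its last target. There are 200 camera calls.

## Working session

There is one attempt and no reset: what is moved stays moved. The work goes in short steps, Python scripts to look and compute and a shell command to move; the robot and the scene stay as the last step left them, time stands still between calls to the robot, and variables do not carry over. Pictures are saved under pics/ and viewed, at most 14 in all, crops included, and the job is handed in when it is done.

```bash
ls; mkdir -p pics; python3 - <<'E'
from workcell import bot, optics, workorder
import cv2,numpy as np
o=bot.get_obs();print(o)
for n in ("scene","top"):
    im=optics.camera(n);cv2.imwrite(f"pics/{n}0.png",im);i=optics.camera_info(n);print(n,np.round(i["mtx"],1).tolist(),np.round(i["extrinsics"],4).tolist())
E
```

```text
drive.py
pics
workcell.py
{'time': 0.0, 'q': array([-6.67505960e+01,  5.01200457e+00,  1.00350250e+01,  9.50984608e+01,
        3.13283553e-04,  9.00009784e+01]), 'qd': array([-0.08661298, -0.02109298,  0.06906573,  0.00445565,  0.03138439,
        0.00426648]), 'joint_efforts': array([-5.83019810e-04, -5.20383596e+01,  4.64808977e+01,  1.58467039e-02,
       -1.03015370e-04,  4.41797340e-06]), 'ee_pos': array([ 0.21703266, -0.50516809,  0.25557947]), 'tcp_rot': array([-1.79924560e+02, -3.11995057e-04,  2.32484252e+01]), 'wrist_force': array([ 0.38090496, -0.15858415,  0.71334785]), 'torque': array([ 0.03275523, -0.00211019, -0.02683787]), 'grasp_force': 0.0, 'opening': 0.0855994209419057}
scene [[527.4, 0.0, 278.6], [0.0, 527.4, 210.7], [0.0, 0.0, 1.0]] [[-0.049, -0.5098, 0.8589, -0.6861], [-0.9986, 0.0403, -0.033, 0.1166], [-0.0178, -0.8594, -0.5111, 0.9276], [0.0, 0.0, 0.0, 1.0]]
top [[526.4, 0.0, 272.5], [0.0, 526.4, 220.1], [0.0, 0.0, 1.0]] [[0.1135, -0.7828, 0.6118, -0.3677], [-0.9935, -0.0827, 0.0784, -0.0843], [-0.0107, -0.6167, -0.7871, 1.4045], [0.0, 0.0, 0.0, 1.0]]
```

View pics/scene0.png

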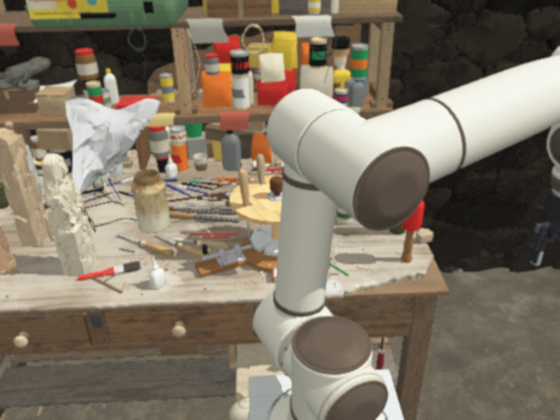

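View pics/top0.png

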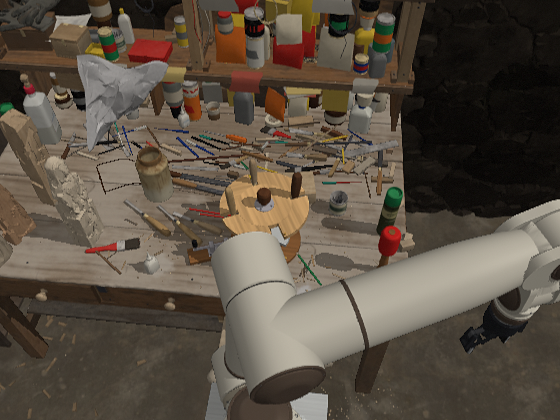

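The scene view has the rack hidden by the arm. In the top view, the knob is at about (264,195), the white mark (278,235), the mallet head (389,240), the can (391,205), the tin (338,201) and the glue bottle (152,264).

```bash
cat > h.py <<'E'
import numpy as np,cv2
from workcell import bot, optics, workorder
def ray(info,p):
    E=info["extrinsics"];d=E[:3,:3]@np.linalg.solve(info["mtx"],[p[0],p[1],1.]);return E[:3,3],d/np.linalg.norm(d)
def plane(info,p,z):
    o,d=ray(info,p);return np.round(o+d*(z-o[2])/d[2],4)
def tri(views):
    A=0;b=0;R=[ray(i,p) for i,p in views]
    for o,d in R:
        M=np.eye(3)-np.outer(d,d);A=A+M;b=b+M@o
    X=np.linalg.solve(A,b);return np.round(X,4),[round(float(np.linalg.norm(np.cross(X-o,d)))*1e3,1) for o,d in R]
def totool(dw,o=None):
    from scipy.spatial.transform import Rotation as Ro
    o=o or bot.get_obs();return np.round(Ro.from_euler('xyz',o["tcp_rot"],degrees=True).inv().apply(dw),4)
E
python3 - <<'E'
from h import *
i=optics.camera_info("top")
for n,p,z in [("knob",(264,195),.235),("mark",(278,235),.019),("mallet",(389,240),.16),("can",(391,205),.15),("tin",(338,201),.05),("glue",(152,264),.05),("foot?",(200,255),.04)]: print(n,plane(i,p,z))
im=cv2.imread("pics/top0.png")[165:305,140:410];cv2.imwrite("pics/top0c.png",cv2.resize(im,None,fx=2.96,fy=2.96,interpolation=cv2.INTER_CUBIC))
w=optics.camera_info("wrist");print(w["mtx"].round(1).tolist(),w["extrinsics"].round(3).tolist())
E
```

```text
knob [0.6317 0.0675 0.235 ]
mark [0.6496 0.0287 0.019 ]
mallet [ 0.5622 -0.3058  0.16  ]
can [ 0.7048 -0.3166  0.15  ]
tin [ 0.7893 -0.159   0.05  ]
glue [0.4756 0.3999 0.05  ]
foot? [0.5309 0.2619 0.04  ]
[[297.7, 0.0, 277.7], [0.0, 297.7, 209.3], [0.0, 0.0, 1.0]] [[0.394, -0.881, -0.262, 0.284], [-0.919, -0.379, -0.11, -0.476], [-0.002, 0.284, -0.959, 0.373], [0.0, 0.0, 0.0, 1.0]]
```

View pics/top0c.png

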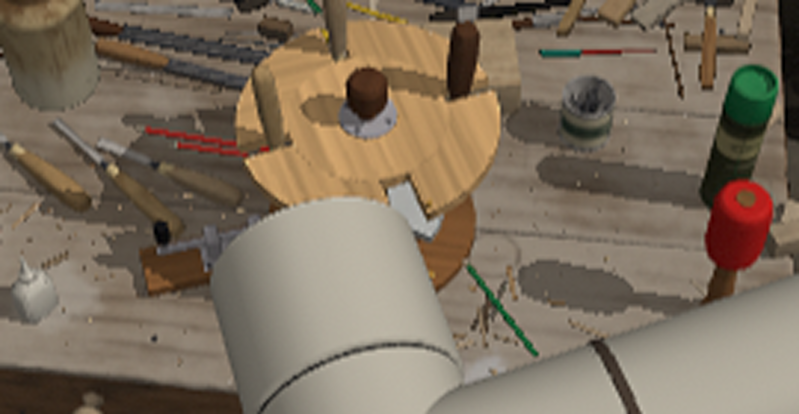

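The crop shows the disc with the knob at crop (368,95). The three tools are at (268,110), (337,25) and (462,60), and the wide slot is at (410,205), with something white seen through it. The black bolt knob is at (162,232).

```bash
python3 - <<'E'
from h import *
i=optics.camera_info("top")
f=lambda p:(140+p[0]/2.963,165+p[1]/2.963)
k=plane(i,f((368,78)),.251);b=plane(i,f((162,226)),.085);s=plane(i,f((412,198)),.19);m=plane(i,f((415,210)),.019)
print(k,b,s,m,np.linalg.norm((b-k)[:2]))
ang=lambda v:np.degrees(np.arctan2(v[1],v[0]))
print(ang(b-k),ang(s-k),ang(m-k), np.linalg.norm((m-k)[:2]))
E
```

```text
[0.6321 0.0666 0.251 ] [0.55   0.2771 0.085 ] [0.5357 0.013  0.19  ] [0.6468 0.0216 0.019 ] 0.22594393109796065
111.30696488155459 -150.92521422528233 -71.90951063130777 0.04734015209101045
```

```bash
R='0.032 -0.021 -0.01 0 0.085; 0.065 -0.043 -0.02 0 0.085; 0.097 -0.064 -0.03 0 0.085; 0.13 -0.086 -0.04 0 0.085; 0.162 -0.107 -0.048 0 0.085'; true
python3 drive.py '0.032 -0.021 -0.01 0 0.085; 0.065 -0.043 -0.02 0 0.085; 0.097 -0.064 -0.03 0 0.085; 0.13 -0.086 -0.04 0 0.085; 0.162 -0.107 -0.048 0 0.085'
python3 drive.py '0.032 -0.021 -0.01 0 0.085; 0.065 -0.043 -0.02 0 0.085; 0.097 -0.064 -0.03 0 0.085; 0.13 -0.086 -0.04 0 0.085; 0.162 -0.107 -0.048 0 0.085'
python3 drive.py '0.032 -0.021 -0.01 0 0.085; 0.065 -0.043 -0.02 0 0.085; 0.097 -0.064 -0.03 0 0.085; 0.13 -0.086 -0.04 0 0.085; 0.162 -0.107 -0.048 0 0.085'
python3 drive.py '0.03 -0.02 -0.01 6 0.085; 0.05 -0.03 -0.015 12 0.085; 0.066 -0.044 -0.02 18 0.085; 0.066 -0.044 -0.02 23.25 0.085; 0.066 -0.044 -0.02 23.25 0.085'
python3 - <<'E'
from h import *
import json
print(bot.get_obs()["ee_pos"],bot.get_obs()["tcp_rot"])
i=optics.camera_info("wrist");im=optics.camera("wrist");cv2.imwrite("pics/w1.png",im);np.savez("w1.npz",**i)
cv2.imwrite("pics/w1b.png",cv2.resize(im,None,fx=1.42,fy=1.42))
E
```

```text
time: 0.52
ee_pos: [0.3242, -0.3414, 0.3047]
tcp_rot: [-180.0, -0.0, 23.2]
wrist_force: [0.2, -1.2, 0.4]
opening: 0.0853
grasp_force: 0.0
time: 0.93
ee_pos: [0.4309, -0.1789, 0.353]
tcp_rot: [180.0, -0.0, 23.2]
wrist_force: [1.2, -0.8, -0.1]
opening: 0.0851
grasp_force: 0.0
time: 1.35
ee_pos: [0.5376, -0.0165, 0.4008]
tcp_rot: [180.0, -0.0, 23.3]
wrist_force: [1.2, -0.4, 0.0]
opening: 0.0846
grasp_force: 0.0
time: 1.77
ee_pos: [0.5819, 0.0246, 0.4192]
tcp_rot: [-179.0, 0.1, 2.0]
wrist_force: [-0.6, 0.5, 0.3]
opening: 0.0851
grasp_force: 0.0
[0.58194674 0.02460525 0.41916072] [-1.79042864e+02  1.14913370e-01  2.03830473e+00]
```

View pics/w1b.png

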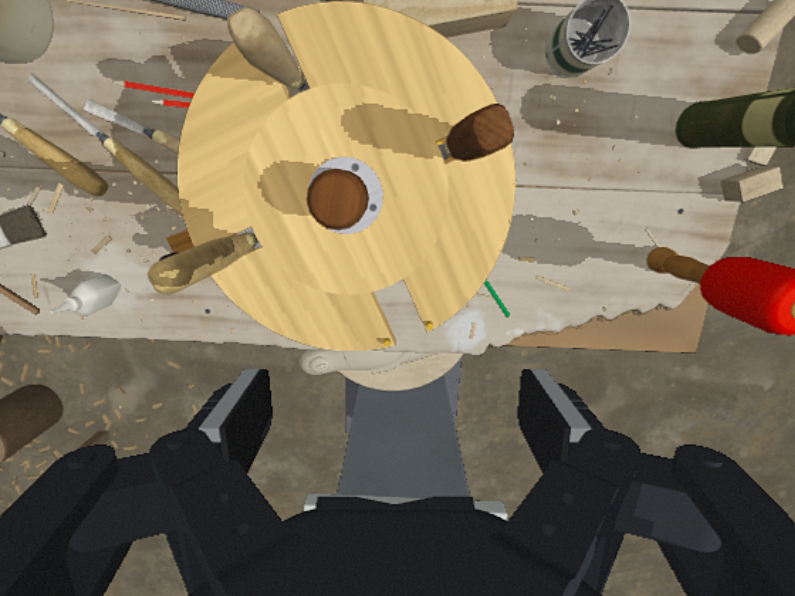

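The wrist view shows the knob top at (337,198), the brass pins at (388,342) and (429,325) either side of the wide slot, and the tool handles at (270,50), (480,132) and (200,262). The mallet stands on the right with its butt at (655,258). All pixels are in the 1.42× picture. The disc hides the pointer and the bolt.

```bash
python3 - <<'E'
from h import *
i=optics.camera_info("top");w=dict(np.load("w1.npz"))
ft=lambda p:(140+p[0]/2.963,165+p[1]/2.963)
fw=lambda p:(p[0]/1.42,p[1]/1.42)
k=plane(w,fw((337,198)),.251);a=plane(w,fw((387,341)),.196);b=plane(w,fw((429,324)),.196)
print("knob",k,"tri",tri([(w,fw((337,198))),(i,ft((368,76)))]))
# disc by mask of yellow
im=cv2.imread("pics/w1.png")
print("pins",a,b,np.linalg.norm(a-b))
for n,p in [("t1",(296,82)),("t2",(443,148)),("t3",(258,238))]:
    q=plane(w,fw(p),.19);v=q-k;print(n,q,np.degrees(np.arctan2(v[1],v[0]))%360,np.hypot(*v[:2]))
m=(a+b)/2;v=m-k;print("slot",np.degrees(np.arctan2(v[1],v[0]))%360,np.hypot(*v[:2]))
bk=plane(i,ft((162,226)),.088);print("bolt",bk)
# mallet: red head mask in w1 and top; rough head 
print("mallet butt wrist",plane(w,fw((655,258)),.0))
for nm in ("top0","w1"):
    h=cv2.imread(f"pics/{nm}.png").astype(int);M=((h[...,2]>130)&(h[...,1]<60)&(h[...,0]<60)).astype(np.uint8)
    n,l,s,c=cv2.connectedComponentsWithStats(M)
    for j in range(1,n):
        if s[j,4]>150: print(nm,s[j],c[j])
E
```

```text
knob [0.6359 0.0681 0.251 ] tri (array([0.6358, 0.0677, 0.2498]), [0.6, 0.6])
pins [0.5127 0.0332 0.196 ] [ 0.5299 -0.0023  0.196 ] 0.03944730662542121
t1 [0.7153 0.1075 0.19  ] 26.391603333009996 0.08863814077472522
t2 [ 0.6726 -0.0051  0.19  ] 296.62763529147037 0.08188485818513698
t3 [0.5973 0.1427 0.19  ] 117.3582328073608 0.0839947617414324
slot 204.67518956789814 0.12611575040414255
bolt [0.5479 0.2762 0.088 ]
mallet butt wrist [ 0.5596 -0.3007  0.    ]
top0 [128  39  43  19 590] [149.68644068  48.05932203]
top0 [384 226  17  24 192] [392.8125   234.359375]
w1 [ 88  57  49  12 178] [111.45505618  62.65168539]
w1 [ 506  181   54   55 1482] [541.16261808 203.66666667]
```

```bash
python3 drive.py '0 0 0 0 0.075; 0 0 0 0 0.075; 0 0 0 0 0.075' 30
python3 - <<'E'
from h import *
o=bot.get_obs();print(o["ee_pos"],o["tcp_rot"],o["q"].round(1));print(totool(np.array([.6358,.068,.238])-o["ee_pos"]))
E
```

```text
time: 2.07
ee_pos: [0.5807, 0.0251, 0.4204]
tcp_rot: [-179.0, 0.0, 2.1]
wrist_force: [-0.1, 0.1, 0.3]
opening: 0.075
grasp_force: 0.0
[0.5807257  0.02509968 0.42043846] [-1.79037603e+02  1.02450882e-02  2.10083464e+00] [  2.   18.7  45.6 116.9   1.  179.9]
[ 0.0566 -0.0378  0.1831]
```

```bash
python3 drive.py '0.01 -0.01 0 -7 0.075; 0.02 -0.02 0 -14 0.075; 0.03 -0.03 0 -21 0.075; 0.045 -0.035 0 -28 0.075; 0.055 -0.039 0 -35 0.075'
python3 drive.py '0 0 0 -7 0.075; 0 0 0 -14 0.075; 0 0 0 -21 0.075; 0 0 0 -28 0.075; 0 0 0 -34 0.075'
python3 drive.py '0 0 0 0 0.075; 0 0 0 0 0.075'
python3 - <<'E'
from h import *
o=bot.get_obs();print(o["ee_pos"],o["tcp_rot"],o["q"].round(1));print(totool(np.array([.6358,.068,.238])-o["ee_pos"]))
E
```

```text
time: 2.48
ee_pos: [0.6349, 0.0668, 0.421]
tcp_rot: [-179.2, -0.6, 37.5]
wrist_force: [-0.1, 0.7, 0.9]
opening: 0.0752
grasp_force: 0.0
time: 2.9
ee_pos: [0.6344, 0.0662, 0.4211]
tcp_rot: [-179.7, -0.9, 71.5]
wrist_force: [-0.9, 1.1, 0.3]
opening: 0.0747
grasp_force: 0.0
time: 3.07
ee_pos: [0.6344, 0.0661, 0.4211]
tcp_rot: [-179.6, -0.9, 70.9]
wrist_force: [-0.5, 0.7, -0.2]
opening: 0.0751
grasp_force: 0.0
[0.63439568 0.06614459 0.42112781] [-179.64943864   -0.89848921   70.90958902] [  5.6  31.   63.  121.9   1.  114.6]
[-0.0007  0.0018  0.1831]
```

```bash
python3 drive.py '0 0.002 0.04 0 0.075; 0 0.002 0.08 0 0.075; 0 0.002 0.12 0 0.075; 0 0.002 0.155 0 0.075; -0.001 0.002 0.183 0 0.075'
python3 drive.py '0 0 0 0 0.03; 0 0 0 0 0.03; 0 0 0 0 0.03; 0 0 0 0 0.03; 0 0 0 0 0.03' 30
python3 - <<'E'
from h import *
o=bot.get_obs();print(o["ee_pos"],o["tcp_rot"],o["q"].round(1),o["opening"],o["grasp_force"],o["wrist_force"],o["torque"])
E
```

```text
time: 3.48
ee_pos: [0.6354, 0.0677, 0.2411]
tcp_rot: [-179.7, -0.9, 70.9]
wrist_force: [1.0, -0.4, 0.5]
opening: 0.0749
grasp_force: 0.0
time: 3.9
ee_pos: [0.6342, 0.0683, 0.2456]
tcp_rot: [-179.4, -0.9, 71.1]
wrist_force: [-20.9, 3.6, -11.1]
opening: 0.0402
grasp_force: 33.5
[0.63420893 0.06833838 0.2455625 ] [-179.41868128   -0.88652918   71.06685837] [  5.7  17.5  23.4  96.1   1.  114.7] 0.040176242325913096 33.46039297990501 [-20.92743738   3.5769849  -11.10665428] [0.38382173 3.67087253 0.04471837]
```

```bash
python3 drive.py '0 -0.001 0 0 0.03; 0 -0.002 0 0 0.03; 0 -0.002 0 0 0.03'
python3 - <<'E'
from h import *
o=bot.get_obs();print(o["ee_pos"],o["wrist_force"],o["torque"])
E
```

```text
time: 4.15
ee_pos: [0.634, 0.0684, 0.2456]
tcp_rot: [-179.6, -0.9, 71.0]
wrist_force: [-9.9, -0.3, -13.1]
opening: 0.0398
grasp_force: 32.9
[0.63403046 0.06840376 0.24562669] [ -9.91673852  -0.34994617 -13.0565501 ] [-0.16433871  1.73829552  0.03367701]
```

```bash
python3 drive.py '0 -0.001 0.001 0 0.03; 0 -0.0018 0.002 0 0.03; 0 -0.0018 0.002 0 0.03'
python3 drive.py '0 0 0 4 0.03; 0 0 0 8 0.03; 0 0 0 12 0.03; 0 0 0 17 0.03; 0 0 0 22 0.03' 40
python3 drive.py '0 0 0 3 0.03; 0 0 0 6 0.03; 0 0 0 6 0.03; 0 0 0 6 0.03'
python3 - <<'E'
from h import *
o=bot.get_obs();print(o["ee_pos"],o["tcp_rot"],o["q"].round(1),o["wrist_force"],o["torque"])
im=optics.camera("top");cv2.imwrite("pics/top1.png",im)
i=optics.camera_info("wrist");im2=optics.camera("wrist");cv2.imwrite("pics/w2.png",im2);np.savez("w2.npz",**i)
c=cv2.resize(im[165:305,170:340],None,fx=2.5,fy=2.5);d=cv2.resize(im2,None,fx=.65,fy=.83)
cv2.imwrite("pics/v2.png",np.hstack([c,d[:350] if d.shape[0]>=350 else cv2.copyMakeBorder(d,0,350-d.shape[0],0,0,0)]))
E
```

```text
time: 4.4
ee_pos: [0.6339, 0.0685, 0.2455]
tcp_rot: [-180.0, -1.0, 71.0]
wrist_force: [-2.4, -3.7, -2.6]
opening: 0.04
grasp_force: 33.7
time: 4.82
ee_pos: [0.6336, 0.0686, 0.2455]
tcp_rot: [-179.6, -0.9, 48.8]
wrist_force: [-7.6, -1.8, -1.9]
opening: 0.0397
grasp_force: 40.6
time: 5.15
ee_pos: [0.6335, 0.0687, 0.2455]
tcp_rot: [-179.5, -0.8, 43.0]
wrist_force: [-7.0, -1.3, -1.5]
opening: 0.0398
grasp_force: 40.6
[0.63347577 0.0687122  0.24553547] [-179.46826773   -0.81992688   43.00961221] [  5.8  16.9  22.7  95.4   0.9 142.8] [-6.9702477  -1.30974119 -1.47736307] [-0.7309129   0.98595889 -0.02560204]
```

View pics/v2.png

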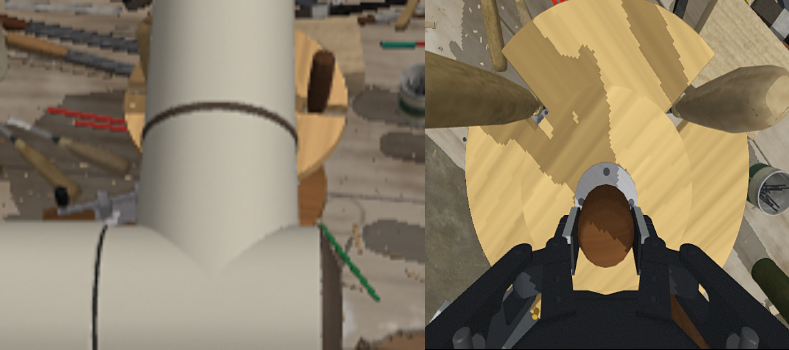

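The right half shows the fingers holding the knob, with the disc turned. The arm hides the mark in the left half. I'll release, lift and go to the bolt's outer side, where the slot, mark and bolt should be in view.

```bash
python3 drive.py '0 0 0 0 0.075; 0 0 0 0 0.075; 0 0 0 0 0.075; 0 0 0 0 0.075'
python3 drive.py '0 0 -0.035 0 0.075; 0 0 -0.07 0 0.075; 0 0 -0.11 0 0.075; 0 0 -0.14 0 0.075; 0 0 -0.17 0 0.075'
python3 drive.py '0 0 0 -7 0.075; 0 0 0 -14 0.075; 0 0 0 -21 0.075; 0 0 0 -28 0.075; 0 0 0 -35 0.075'
python3 drive.py '0 0 0 -7 0.0; 0 0 0 -14 0.0; 0 0 0 -21 0.0; 0 0 0 -28 0.0; 0 0 0 -35 0.0' | tail -0
python3 drive.py '0 0 0 0 0.0; 0 0 0 0 0' 
python3 - <<'E'
from h import *
o=bot.get_obs();print(o["ee_pos"],o["tcp_rot"],o["q"].round(1));print(totool(np.array([.521,.336,.42])-o["ee_pos"]))
E
```

```text
time: 5.58
ee_pos: [0.6333, 0.069, 0.2425]
tcp_rot: [-179.4, -0.8, 43.1]
wrist_force: [-0.6, 0.0, 0.1]
opening: 0.0746
grasp_force: 0.0
time: 6.0
ee_pos: [0.6321, 0.066, 0.4117]
tcp_rot: [-179.4, -0.8, 43.1]
wrist_force: [1.3, -0.1, 1.2]
opening: 0.0747
grasp_force: 0.0
time: 6.42
ee_pos: [0.6329, 0.0662, 0.409]
tcp_rot: [-179.8, -1.0, 78.4]
wrist_force: [-0.1, 0.4, 0.1]
opening: 0.0752
grasp_force: 0.0
time: 7.0
ee_pos: [0.6328, 0.0661, 0.4088]
tcp_rot: [179.6, -0.9, 112.9]
wrist_force: [-0.5, 0.2, -0.3]
opening: -0.0003
grasp_force: 0.0
[0.63280442 0.06610449 0.40878455] [179.62397189  -0.89608929 112.87711989] [  5.6  28.3  57.4 118.9   1.   72.7]
[ 0.2923  0.002  -0.0066]Exception ignored on flushing sys.stdout:
BrokenPipeError: [Errno 32] Broken pipe
```

```bash
python3 drive.py '0.04 0 0 0 0; 0.08 0 0 0 0; 0.12 0 0 0 0; 0.16 0 0 0 0; 0.2 0 0 0 0' >/dev/null
python3 drive.py '0.04 0.001 -0.003 0 0; 0.08 0.002 -0.006 0 0; 0.092 0.002 -0.006 0 0; 0.092 0.002 -0.006 0 0' 
python3 - <<'E'
from h import *
o=bot.get_obs();print(o["ee_pos"],o["tcp_rot"],o["q"].round(1))
i=optics.camera_info("wrist");im2=optics.camera("wrist");cv2.imwrite("pics/w3.png",im2);np.savez("w3.npz",**i)
cv2.imwrite("pics/top2.png",optics.camera("top"))
cv2.imwrite("pics/w3b.png",cv2.resize(im2,None,fx=1.42,fy=1.42))
E
```

```text
time: 7.75
ee_pos: [0.5187, 0.3383, 0.4189]
tcp_rot: [179.7, -0.9, 113.1]
wrist_force: [0.3, -0.8, -0.0]
opening: -0.0002
grasp_force: 0.0
[0.51869693 0.33830437 0.41890188] [179.66015988  -0.93609207 113.12320185] [ 32.7  25.3  54.4 118.6   0.9  99.6]
```

View pics/w3b.png

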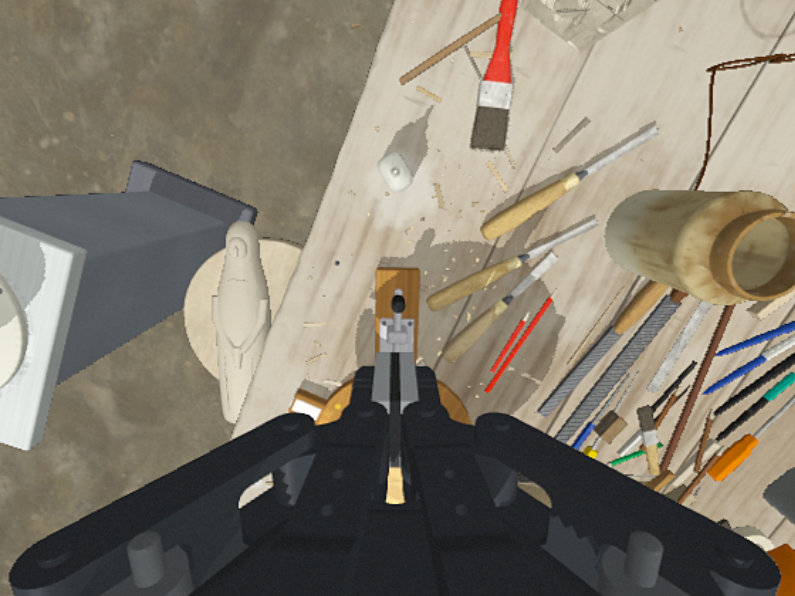

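The wrist view shows the bolt knob at (399,298) with its tongue, the white pointer end at (303,403), and the glue bottle at (395,170). Next I'll check the slot against the mark in the top picture.

```bash
python3 - <<'E'
from h import *
t=optics.camera_info("top");w=dict(np.load("w3.npz"))
fw=lambda p:(p[0]/1.42,p[1]/1.42)
print("boltknob",tri([(w,fw((399,298))),(t,(194.7,241.3))]),plane(w,fw((399,298)),.09))
print("tongue end mid", plane(w,fw((398,268)),.018))
im=cv2.imread("pics/top2.png")
cv2.imwrite("pics/top2c.png",cv2.resize(im[165:305,170:370],None,fx=4,fy=4,interpolation=cv2.INTER_CUBIC))
E
```

```text
boltknob (array([0.5523, 0.2832, 0.075 ]), [5.5, 5.5]) [0.5467 0.2912 0.09  ]
tongue end mid [0.5391 0.3085 0.018 ]
```

View pics/top2c.png

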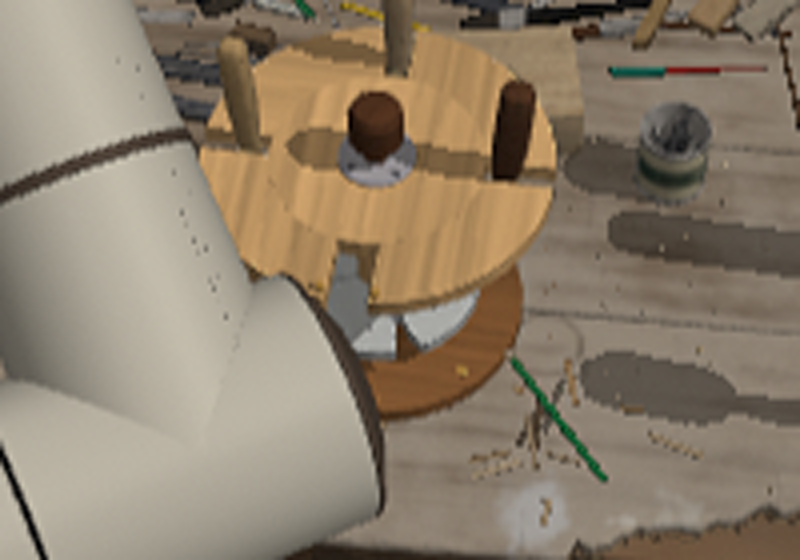

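The slot is now nearly in front: pins at crop (373,290) and (318,286), and a V notch in the wheel at (400,335). The arm hides the mark here, so I'll compare angles numerically, using the pointer end in the wrist view.

```bash
python3 - <<'E'
from h import *
t=optics.camera_info("top");w=dict(np.load("w3.npz"))
fw=lambda p:(p[0]/1.42,p[1]/1.42);ft=lambda p:(170+p[0]/4,165+p[1]/4)
A=np.array([.635,.0683])
def pol(n,q):
    v=q[:2]-A;print(n,q,"ang",round(np.degrees(np.arctan2(v[1],v[0]))%360,1),"r",round(np.hypot(*v),4))
pol("pinR",plane(t,ft((373,290)),.195));pol("pinL",plane(t,ft((318,286)),.195))
pol("slot inner",plane(t,ft((358,243)),.19))
for n,p in [("tR",(510,178)),("tL",(252,148)),("tB",(397,74))]: pol(n,plane(t,ft(p),.19))
pol("knobtop",plane(t,ft((377,105)),.251))
pol("tongue corner L",plane(w,fw((376,269)),.018));pol("tongue corner R",plane(w,fw((419,268)),.018))
for z in(.076,.083): pol("boltknob",plane(w,fw((399,298)),z))
im=cv2.imread("pics/w3.png")
c=im[255:310,190:250]; m=((c.min(2)>185)).astype(np.uint8);ys,xs=np.nonzero(m);print(len(xs),xs.min()+190,xs.max()+190,ys.min()+255,ys.max()+255)
pol("mark px mean",plane(w,(xs.mean()+190,ys.mean()+255),.019))
r=cv2.minAreaRect(np.c_[xs+190,ys+255].astype(np.float32));
for b in cv2.boxPoints(r): pol("  box",plane(w,b,.019))
E
```

```text
pinR [0.5072 0.0552 0.195 ] ang 185.9 r 0.1285
pinL [0.5065 0.0946 0.195 ] ang 168.4 r 0.1312
slot inner [0.5516 0.0718 0.19  ] ang 177.6 r 0.0835
tR [ 0.624  -0.0329  0.19  ] ang 263.8 r 0.1018
tL [0.6327 0.1629 0.19  ] ang 91.4 r 0.0946
tB [0.7185 0.063  0.19  ] ang 356.4 r 0.0837
knobtop [0.6324 0.0665 0.251 ] ang 214.7 r 0.0032
tongue corner L [0.5143 0.2966 0.018 ] ang 117.9 r 0.2582
tongue corner R [0.5634 0.3188 0.018 ] ang 106.0 r 0.2605
boltknob [0.5484 0.2877 0.076 ] ang 111.5 r 0.2359
boltknob [0.5475 0.2895 0.083 ] ang 111.6 r 0.2379
324 190 239 255 295
mark px mean [0.485 0.093 0.019] ang 170.6 r 0.152
  box [0.4396 0.0461 0.019 ] ang 186.5 r 0.1967
  box [0.4353 0.1266 0.019 ] ang 163.7 r 0.208
  box [0.5293 0.1329 0.019 ] ang 148.6 r 0.1239
  box [0.5371 0.0513 0.019 ] ang 189.9 r 0.0994
```

```bash
python3 - <<'E'
from h import *
print(totool(np.array([.532,.3233,.092])-bot.get_obs()["ee_pos"]))
E
```

```text
[-0.0209  0.0044  0.3267]
```

```bash
python3 drive.py '-0.005 0.002 0.04 0 0; -0.008 0.003 0.08 0 0; -0.01 0.004 0.12 0 0; -0.012 0.004 0.16 0 0; -0.014 0.004 0.2 0 0' | grep -E "pos|wrist"
python3 drive.py '-0.002 0 0.04 0 0; -0.004 0 0.08 0 0; -0.006 0 0.11 0 0; -0.007 0 0.127 0 0; -0.007 0 0.127 0 0'
python3 drive.py '-0.008 0 0 0 0; -0.016 0 0 0 0; -0.024 0 0 0 0; -0.032 0 0 0 0; -0.036 0 0 0 0'
```

```text
ee_pos: [0.5294, 0.3253, 0.2227]
wrist_force: [0.6, -0.7, 0.2]
time: 8.68
ee_pos: [0.5304, 0.3201, 0.0926]
tcp_rot: [-179.9, -0.8, 112.9]
wrist_force: [-0.6, -0.8, -1.3]
opening: 0.0
grasp_force: 0.0
time: 9.1
ee_pos: [0.5468, 0.2892, 0.0983]
tcp_rot: [179.5, -0.9, 113.0]
wrist_force: [-1.0, 2.3, 0.5]
opening: -0.0
grasp_force: 0.8
```

```bash
python3 drive.py '-0.004 0 0.003 0 0; -0.008 0 0.004 0 0; -0.01 0 0.004 0 0; -0.01 0 0.004 0 0' | grep -E "pos|wrist"
python3 drive.py '-0.003 0 0 0 0; -0.003 0 0 0 0; -0.003 0 0 0 0' | grep -E "pos|wrist"
python3 drive.py '-0.002 0 0 0 0; -0.002 0 0 0 0; -0.002 0 0 0 0' | grep -E "pos|wrist"
```

```text
ee_pos: [0.5496, 0.2806, 0.0923]
wrist_force: [0.3, -0.2, 0.9]
ee_pos: [0.5507, 0.2781, 0.0924]
wrist_force: [-0.0, 0.5, -0.7]
ee_pos: [0.5511, 0.2771, 0.0925]
wrist_force: [-2.9, 4.5, 0.4]
```

```bash
python3 drive.py '-0.002 0 0 0 0; -0.002 0 0 0 0; -0.002 0 0 0 0' | grep -E "pos|wrist"
python3 drive.py '-0.002 0 0 0 0; -0.002 0 0 0 0; -0.002 0 0 0 0' | grep -E "pos|wrist"
python3 - <<'E'
from h import *
i=optics.camera_info("wrist");im2=optics.camera("wrist");cv2.imwrite("pics/w4.png",im2)
cv2.imwrite("pics/w4b.png",cv2.resize(im2[150:],None,fx=1.42,fy=1.42))
E
```

```text
ee_pos: [0.5512, 0.2769, 0.0926]
wrist_force: [-5.9, 12.8, -0.2]
ee_pos: [0.5513, 0.2766, 0.0926]
wrist_force: [-10.1, 21.4, 1.2]
```

View pics/w4b.png

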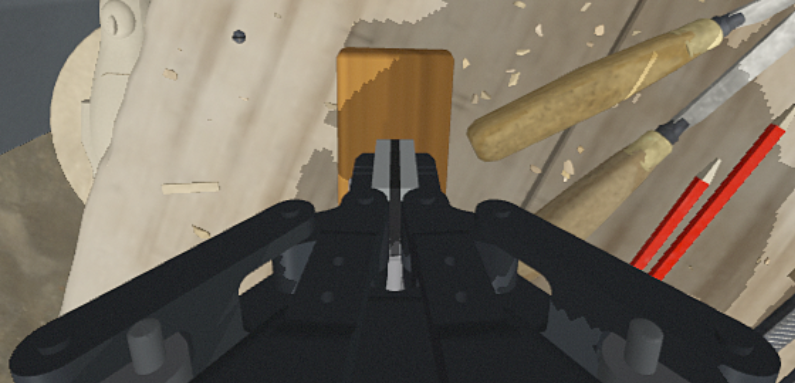

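The bolt met a hard stop at about 23 N with the finger centre 0.2245 m from the axis, against 0.224 expected when home. The closed fingers are over the tongue's inner half. I'll retreat, turn, and go and look at the mallet.

```bash
python3 drive.py '0.01 0 0 0 0; 0.025 0 0 0 0; 0.03 0 -0.03 0 0; 0.03 0 -0.07 0 0; 0.03 0 -0.11 0 0' | grep -E "pos|wrist"
python3 drive.py '0 0 -0.04 -7 0.04; 0 0 -0.08 -14 0.04; 0 0 -0.12 -21 0.04; 0 0 -0.16 -28 0.04; 0 0 -0.2 -35 0.085' | grep -E "pos|wrist"
python3 drive.py '0 0 0 -7 0.085; 0 0 0 -14 0.085; 0 0 0 -21 0.085; 0 0 0 -29 0.085; 0 0 0 -29 0.085' | grep -E "pos|rot"
python3 - <<'E'
from h import *
o=bot.get_obs();print(o["q"].round(1));print(totool(np.array([.50,-.3,.40])-o["ee_pos"]))
E
```

```text
ee_pos: [0.5404, 0.2989, 0.2033]
wrist_force: [0.6, 0.4, 0.5]
ee_pos: [0.5411, 0.2953, 0.4012]
wrist_force: [1.8, 0.9, 1.2]
ee_pos: [0.5419, 0.2957, 0.3982]
tcp_rot: [179.1, -0.1, 176.6]
[ 28.3  22.5  47.8 114.9   0.8  31.7]
[ 0.0063 -0.597  -0.0115]
```

```bash
python3 drive.py '0 -0.04 0 0 0.085; 0 -0.08 0 0 0.085; 0 -0.12 0 0 0.085; 0 -0.16 0 0 0.085; 0 -0.2 0 0 0.085' >/dev/null
python3 drive.py '0 -0.04 0 0 0.085; 0 -0.08 0 0 0.085; 0 -0.12 0 0 0.085; 0 -0.16 0 0 0.085; 0 -0.2 0 0 0.085' >/dev/null
python3 drive.py '0 -0.04 0 0 0.085; 0 -0.08 0 0 0.085; 0 -0.12 0 0 0.085; 0.003 -0.12 0 0 0.085; 0.003 -0.12 0 0 0.085' |grep -E "pos|rot"
python3 - <<'E'
from h import *
i=optics.camera_info("wrist");cv2.imwrite("pics/w5.png",optics.camera("wrist"));np.savez("w5.npz",**i)
E
python3 drive.py '0 -0.03 0 0 0.085; 0 -0.06 0 0 0.085; 0 -0.08 0 0 0.085; 0 -0.08 0 0 0.085; 0 -0.08 0 0 0.085' |grep -E "time|pos|rot"
python3 - <<'E'
from h import *
i=optics.camera_info("wrist");im=optics.camera("wrist");cv2.imwrite("pics/w6.png",im);np.savez("w6.npz",**i)
cv2.imwrite("pics/top3.png",optics.camera("top"))
a=cv2.imread("pics/w5.png");t=cv2.imread("pics/top3.png")
cv2.imwrite("pics/v5.png",np.vstack([np.hstack([a,im])[60:330:,::1][:, 160:960],cv2.resize(t[160:260,190:424],(772,330),interpolation=cv2.INTER_CUBIC)[:, :772] if 0 else cv2.copyMakeBorder(cv2.resize(t[160:260,190:424],(772,330),interpolation=cv2.INTER_CUBIC),0,0,0,28,0)]))
E
```

```text
ee_pos: [0.5043, -0.2251, 0.389]
tcp_rot: [179.0, -0.2, 175.9]
time: 13.45
ee_pos: [0.5, -0.3025, 0.3881]
tcp_rot: [179.0, -0.1, 176.2]
```

View pics/v5.png

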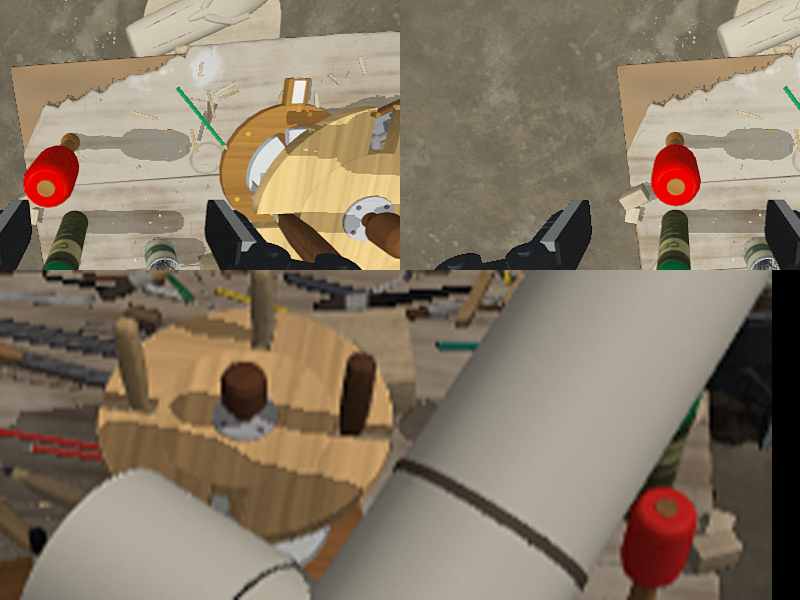

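In the first wrist view (left), the mallet's head-top disc is at full-picture (208,248) and the white mark at about (457,151). In the second (right) the head-top disc is at (276,247). In the top view it's at about (392,232). The can is behind the mallet.

```bash
python3 - <<'E'
from h import *
t=optics.camera_info("top");w5=dict(np.load("w5.npz"));w6=dict(np.load("w6.npz"))
def knot(f,c,r=16):
    im=cv2.imread(f);x,y=c;h=im[y-r:y+r,x-r:x+r].astype(int)
    m=((h[...,1]>75)&(h[...,2]>110)).astype(np.uint8);n,l,s,ce=cv2.connectedComponentsWithStats(m)
    j=1+np.argmin([np.hypot(*(ce[k]-r)) if s[k,4]>8 else 99 for k in range(1,n)]);return ce[j]+[x-r,y-r],s[j,4]
a,b,c=knot("pics/w5.png",(208,248)),knot("pics/w6.png",(276,247)),knot("pics/top3.png",(392,232),8);print(a,b,c)
print("top tri w5,w6",tri([(w5,a[0]),(w6,b[0])]),"3",tri([(w5,a[0]),(w6,b[0]),(t,c[0])]))
for w,p in((w5,a),(w6,b)): print(plane(w,p[0],.203))
# butt: handle end in both
for w,p in((w5,(230,202)),(w6,(275,199))): print("butt",plane(w,p,.0))
# mark
im=cv2.imread("pics/w5.png");x0,y0=430,125;g=im[y0:y0+50,x0:x0+60];m=(g.min(2)>185).astype(np.uint8)
n,l,s,ce=cv2.connectedComponentsWithStats(m);print(s[1:].tolist());j=1+np.argmax(s[1:,4]);print("mark",plane(w5,ce[j]+[x0,y0],.019),s[j])
cv2.imwrite("pics/w5c.png",cv2.resize(im[120:350,360:560],None,fx=2.6,fy=2.6,interpolation=cv2.INTER_CUBIC))
E
```

```text
(array([205.48953975, 248.09205021]), np.int32(239)) (array([275.37916667, 246.575     ]), np.int32(240)) (array([391. , 232.1]), np.int32(10))
top tri w5,w6 (array([ 0.5599, -0.3052,  0.2023]), [0.0, 0.0]) 3 (array([ 0.5605, -0.3052,  0.2008]), [0.4, 0.0, 0.4])
[ 0.5597 -0.305   0.203 ]
[ 0.5596 -0.3051  0.203 ]
butt [ 0.5611 -0.3058  0.    ]
butt [ 0.5576 -0.3036  0.    ]
[[33, 12, 2, 1, 2], [22, 16, 14, 22, 244], [46, 40, 2, 2, 2]]
mark [0.5002 0.0781 0.019 ] [ 22  16  14  22 244]
```

View pics/w5c.png

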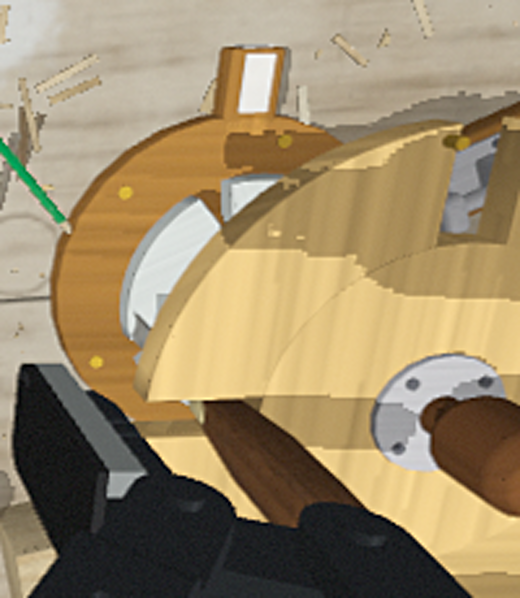

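The crop shows the white mark on the pointer at (260,83). The empty slot, between its pins near (462,143), points the same way, so the rack is set at the mark. The mallet is at (0.5598, −0.305), with its top measured at 0.202. Next I'll go above it and down.

```bash
python3 - <<'E'
from h import *
o=bot.get_obs();print(totool(np.array([.5598,-.3052,.169])-o["ee_pos"]),totool(np.array([.5598,-.3052,.26])-o["ee_pos"]))
E
```

```text
[-0.0602 -0.0033  0.2195] [-0.0601 -0.0018  0.1285]
```

```bash
python3 drive.py '-0.035 -0.001 0.01 0 0.085; -0.06 -0.002 0.04 0 0.085; -0.06 -0.002 0.08 0 0.085; -0.06 -0.002 0.11 0 0.085; -0.06 -0.002 0.128 0 0.085' >/dev/null
python3 drive.py '0 0 0 0 0.085; 0 0 0 0 0.085' | grep -E "pos|rot|force"
python3 - <<'E'
from h import *
o=bot.get_obs();print(totool(np.array([.5598,-.3052,.169])-o["ee_pos"]))
i=optics.camera_info("wrist");im=optics.camera("wrist").astype(int)
m=((im[...,1]>75)&(im[...,2]>110)&(im[...,0]<110)).astype(np.uint8)
R=((im[...,2]>120)&(im[...,1]<60)).astype(np.uint8);n,l,s,ce=cv2.connectedComponentsWithStats(R);j=1+np.argmax(s[1:,4]);print(s[j],ce[j])
x,y,w,h=s[j,:4];k=m[y:y+h,x:x+w];n,l,s,c2=cv2.connectedComponentsWithStats(k)
for q in range(1,n):
    if s[q,4]>60: print(s[q,4],c2[q]+[x,y],plane(i,c2[q]+[x,y],.203))
E
```

```text
ee_pos: [0.5592, -0.3053, 0.2605]
tcp_rot: [179.0, -0.2, 176.3]
wrist_force: [-0.7, 0.2, 0.3]
grasp_force: 0.0
[-0.0008 -0.0014  0.0915]
[ 234  177   84   98 5476] [274.93188459 224.78780131]
686 [275.15451895 241.20262391] [ 0.5597 -0.3053  0.203 ]
```

```bash
python3 drive.py '0 0 0.025 0 0.085; 0 -0.001 0.05 0 0.085; -0.001 -0.0014 0.075 0 0.085; -0.001 -0.0014 0.0915 0 0.085; -0.001 -0.0014 0.0915 0 0.085' | grep -E "pos|rot|force"
python3 drive.py '0 0 0 0 0.075; 0 0 0 0 0.065; 0 0 0 0 0.06; 0 0 0 0 0.055; 0 0 0 0 0.05' 20 | grep -E "pos|rot|force|open"
python3 drive.py '0 0 0 0 0.05; 0 0 0 0 0.05; 0 0 0 0 0.045' 60 | grep -E "pos|rot|force|open"
```

```text
ee_pos: [0.5598, -0.3063, 0.1673]
tcp_rot: [179.0, -0.2, 176.3]
wrist_force: [-0.1, 0.3, -0.3]
grasp_force: 0.0
ee_pos: [0.5609, -0.3073, 0.1712]
tcp_rot: [179.1, 0.1, 176.2]
wrist_force: [0.7, -0.1, 6.4]
opening: 0.0571
grasp_force: 20.5
ee_pos: [0.5609, -0.3073, 0.1715]
tcp_rot: [179.2, 0.1, 176.2]
wrist_force: [-0.6, -0.2, 7.6]
opening: 0.0566
grasp_force: 63.2
```

```bash
python3 drive.py '0 0 -0.005 0 0.045; 0 0 -0.015 0 0.045; 0 0 -0.03 0 0.045; 0 0 -0.045 0 0.045; 0 0 -0.06 0 0.045' | grep -E "pos|rot|force|open"
python3 drive.py '0 0 -0.015 0 0.045; 0 0 -0.03 0 0.045; 0 0 -0.042 0 0.045; 0 0 -0.049 0 0.045; 0 0 -0.049 0 0.045' | grep -E "pos|rot|force|open"
python3 - <<'E'
from h import *
o=bot.get_obs();print(o["torque"],totool(np.array([.425,.080,.28])-o["ee_pos"]))
E
```

```text
ee_pos: [0.56, -0.3078, 0.2297]
tcp_rot: [179.0, -0.1, 176.2]
wrist_force: [0.8, -0.2, -4.2]
opening: 0.0564
grasp_force: 64.7
ee_pos: [0.5605, -0.3088, 0.2796]
tcp_rot: [179.1, 0.0, 176.2]
wrist_force: [0.7, -0.5, -4.5]
opening: 0.0568
grasp_force: 64.9
[-0.01234875  0.006555    0.01825078] [0.1607 0.3791 0.0055]
```

```bash
python3 drive.py '0.004 0.01 0 0 0.045; 0.012 0.03 0 0 0.045; 0.022 0.054 0 0 0.045; 0.034 0.08 0 0 0.045; 0.045 0.106 0 0 0.045' | grep -E "pos|open"
python3 drive.py '0.011 0.027 0 0 0.045; 0.023 0.054 0 0 0.045; 0.034 0.081 0 0 0.045; 0.046 0.108 0 0 0.045; 0.057 0.135 0 0 0.045' | grep -E "pos|open"
python3 drive.py '0.011 0.027 0.001 0 0.045; 0.023 0.054 0.002 0 0.045; 0.034 0.081 0.004 0 0.045; 0.046 0.108 0.005 0 0.045; 0.054 0.128 0.005 0 0.045' | grep -E "pos|open"
python3 drive.py '0.003 0.006 0 0 0.045; 0.005 0.01 0 0 0.045; 0.005 0.01 0 0 0.045' | grep -E "pos|rot|force|open"
python3 - <<'E'
from h import *
i=optics.camera_info("wrist");im=optics.camera("wrist");cv2.imwrite("pics/w7.png",im);np.savez("w7.npz",**i);cv2.imwrite("pics/top4.png",optics.camera("top"))
cv2.imwrite("pics/sc4.png",optics.camera("scene"))
cv2.imwrite("pics/w7b.png",cv2.resize(im,None,fx=1.42,fy=1.42))
E
```

```text
ee_pos: [0.5214, -0.199, 0.2784]
opening: 0.0568
ee_pos: [0.4731, -0.0603, 0.2812]
opening: 0.0568
ee_pos: [0.4273, 0.0715, 0.2784]
opening: 0.0568
ee_pos: [0.4241, 0.0805, 0.279]
tcp_rot: [179.1, -0.1, 176.3]
wrist_force: [1.4, -0.7, -4.1]
opening: 0.0565
grasp_force: 65.4
```

View pics/w7b.png

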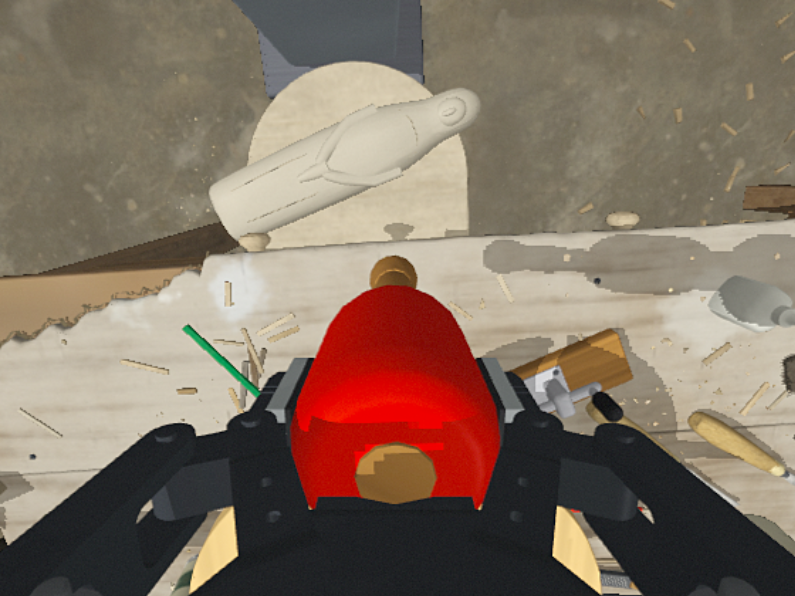

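The mallet hangs upright in the fingers, with its butt at (393,270) and its top disc at (396,472). The bolt is at the right (580,395). Next I'll compute the slot line from the earlier views, and the mallet's axis from this one.

```bash
python3 - <<'E'
from h import *
w5=dict(np.load("w5.npz"));w7=dict(np.load("w7.npz"))
o=bot.get_obs();print(o["ee_pos"])
f5=lambda p:(360+p[0]/2.6,120+p[1]/2.6);f7=lambda p:(p[0]/1.42,p[1]/1.42)
z0=o["ee_pos"][2]-.1715
print("knot",plane(w7,f7((396,474)),z0+.203),"butt c",plane(w7,f7((393,272)),z0+.005))
A=np.array([.6345,.0685])
u=np.array([np.cos(np.radians(176.7)),np.sin(np.radians(176.7))]);n=np.array([-u[1],u[0]])  # n ~ -y
def loc(nm,q): print(nm,q,"rad",round((q[:2]-A)@u,4),"lat(-y)",round((q[:2]-A)@n,4))
for nm,p,z in [("edgeL out",(461,152),.19),("edgeL in",(441,243),.19),("edgeR in top",(504,240),.19),("edgeR out top?",(516,150),.19),("pin top",(462,142),.197),("knob plate c",(450,410),.192),("markc",(260,83),.019)]: loc(nm,plane(w5,f5(p),z))
im=cv2.imread("pics/w7.png")
t=optics.camera_info("top");ft=lambda p:(170+p[0]/4,165+p[1]/4)
loc("t pinR",plane(t,ft((373,290)),.195));loc("t pinL",plane(t,ft((318,286)),.195))
a=cv2.imread("pics/w5.png")[150:230,500:560];b=cv2.imread("pics/top4.png")[215:300,225:330]
cv2.imwrite("pics/v7.png",np.hstack([cv2.resize(a,(390,520),interpolation=cv2.INTER_CUBIC),cv2.resize(b,(400,520),interpolation=cv2.INTER_CUBIC)]))
E
```

```text
[0.424576   0.07940512 0.27903118]
knot [0.4221 0.0811 0.3105] butt c [0.4175 0.0835 0.1125]
edgeL out [0.5124 0.0631 0.19  ] rad 0.1216 lat(-y) 0.0124
edgeL in [0.5524 0.0613 0.19  ] rad 0.0815 lat(-y) 0.0119
edgeR in top [0.5532 0.0889 0.19  ] rad 0.0823 lat(-y) -0.0157
edgeR out top? [0.5133 0.0864 0.19  ] rad 0.122 lat(-y) -0.0109
pin top [0.5064 0.0566 0.197 ] rad 0.1272 lat(-y) 0.0193
knob plate c [0.634  0.0773 0.192 ] rad 0.001 lat(-y) -0.0088
markc [0.5011 0.081  0.019 ] rad 0.1339 lat(-y) -0.0048
t pinR [0.5072 0.0552 0.195 ] rad 0.1263 lat(-y) 0.0206
t pinL [0.5065 0.0946 0.195 ] rad 0.1293 lat(-y) -0.0187
```

View pics/v7.png

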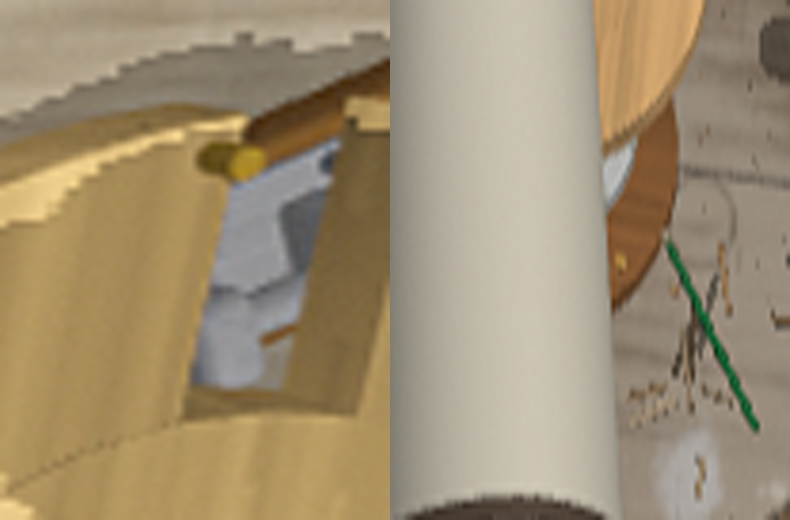

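Left crop: the slot's inner end lies between (185,418) and (358,412), with a pin at (245,160). All the estimates agree to within about 1.5 mm on a slot centre at y≈0.074 in the arm's frame. I'll lower to just above pin height and enter slowly, watching the side force.

```bash
python3 - <<'E'
from h import *
o=bot.get_obs()
for p in ([.4246,.0805,.259],[.485,.077,.259],[.538,.074,.259]): print(totool(np.array(p)-o["ee_pos"]))
E
python3 drive.py '0 0 0.01 0 0.045; 0 0.001 0.02 0 0.045; 0 0.001 0.02 0 0.045' | grep -E "pos|wrist"
```

```text
[0.     0.0008 0.02  ]
[-0.0605  0.0013  0.0199]
[-0.1136  0.0018  0.0198]
ee_pos: [0.4239, 0.081, 0.2565]
wrist_force: [-0.3, 0.3, -5.4]
```

```bash
python3 drive.py '-0.015 0 -0.003 0 0.045; -0.03 0 -0.003 0 0.045; -0.045 0 -0.003 0 0.045; -0.06 0 -0.003 0 0.045; -0.06 0 -0.003 0 0.045' | grep -E "pos|wrist"
python3 drive.py '-0.008 0 0 0 0.045; -0.016 0 0 0 0.045; -0.024 0 0 0 0.045; -0.024 0 0 0 0.045' | grep -E "pos|wrist"
python3 - <<'E'
from h import *
o=bot.get_obs();print(o["torque"],totool(np.array([.538,.074,.260])-o["ee_pos"]))
E
```

```text
ee_pos: [0.486, 0.0771, 0.2608]
wrist_force: [-0.8, -0.7, -3.7]
ee_pos: [0.5093, 0.0758, 0.2617]
wrist_force: [-1.1, 0.0, -4.7]
[-0.03727326 -0.03314158 -0.05268678] [-0.0287  0.0001  0.0016]
```

```bash
python3 drive.py '-0.008 0 0 0 0.045; -0.016 0 0 0 0.045; -0.022 0 0 0 0.045; -0.022 0 0 0 0.045' | grep -E "pos|wrist"
python3 drive.py '-0.004 0 0 0 0.045; -0.007 0 0 0 0.045; -0.007 0 0 0 0.045' | grep -E "pos|wrist"
python3 drive.py '-0.003 0 0 0 0.045; -0.003 0 0 0 0.045' | grep -E "pos|wrist"
python3 - <<'E'
from h import *
i=optics.camera_info("wrist");im=optics.camera("wrist");np.savez("w8.npz",**i);cv2.imwrite("pics/w8.png",im)
cv2.imwrite("pics/w8b.png",cv2.resize(im,None,fx=1.42,fy=1.42))
E
```

```text
ee_pos: [0.5312, 0.0744, 0.2616]
wrist_force: [0.2, 0.3, -4.6]
ee_pos: [0.5375, 0.074, 0.2619]
wrist_force: [-0.3, 0.5, -5.0]
ee_pos: [0.5404, 0.0738, 0.262]
wrist_force: [-0.9, -0.4, -4.6]
```

View pics/w8b.png

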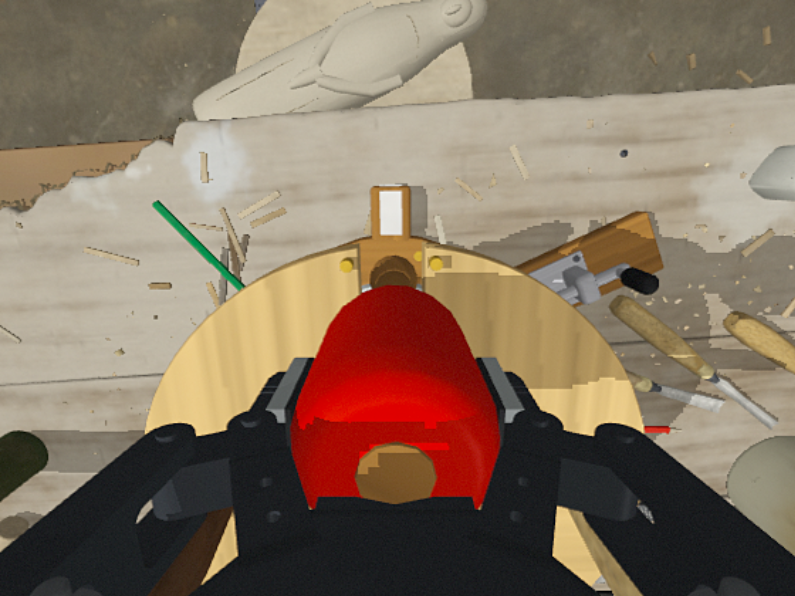

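The handle is in the slot, with the butt at (393,272) between the pins at (347,264) and (436,264). The white mark is at (391,213), straight ahead. I'll check the radial place against the pins.

```bash
python3 - <<'E'
from h import *
w=dict(np.load("w8.npz"));f=lambda p:(p[0]/1.42,p[1]/1.42);o=bot.get_obs();z0=o["ee_pos"][2]-.1715
p=(plane(w,f((347,263)),.196)+plane(w,f((436,263)),.196))/2;k=plane(w,f((396,474)),z0+.203);m=plane(w,f((391,213)),.019)
print("pinmid",p,"knot",k,"diff",k-p,"mark",m, o["ee_pos"])
E
```

```text
pinmid [0.50665 0.07655 0.196  ] knot [0.5384 0.0744 0.2935] diff [ 0.03175 -0.00215  0.0975 ] mark [0.5008 0.0785 0.019 ] [0.54019969 0.07379614 0.26200262]
```

```bash
python3 drive.py '0.002 0 0.003 0 0.045; 0.002 0 0.006 0 0.045; 0.002 0 0.009 0 0.045; 0.002 0 0.012 0 0.045; 0.002 0 0.012 0 0.045' | grep -E "pos|wrist"
python3 drive.py '0 0 0.001 0 0.045; 0 0 0.002 0 0.045; 0 0 0.002 0 0.045' | grep -E "pos|wrist"
python3 drive.py '0 0 0.001 0 0.045; 0 0 0.001 0 0.045; 0 0 0.001 0 0.045' | grep -E "pos|wrist"
```

```text
ee_pos: [0.5378, 0.0741, 0.2491]
wrist_force: [0.8, -0.6, -4.4]
ee_pos: [0.5381, 0.0742, 0.2479]
wrist_force: [0.4, 0.5, -4.1]
ee_pos: [0.5381, 0.0742, 0.247]
wrist_force: [-0.2, 0.5, -3.5]
```

```bash
python3 drive.py '0 0 0.001 0 0.045; 0 0 0.001 0 0.045; 0 0 0.001 0 0.045' | grep -E "pos|wrist"
python3 drive.py '0 0 0.001 0 0.045; 0 0 0.001 0 0.045; 0 0 0.001 0 0.045' | grep -E "pos|wrist"
```

```text
ee_pos: [0.5382, 0.0742, 0.2466]
wrist_force: [-0.8, -0.2, 1.8]
ee_pos: [0.5382, 0.0742, 0.2465]
wrist_force: [-2.9, -1.0, 8.5]
```

```bash
python3 drive.py '0 0 0 0 0.045; 0 0 -0.001 0 0.045; 0 0 -0.001 0 0.045' 20 | grep -E "pos|wrist|grasp"
python3 drive.py '0 0 0 0 0.058; 0 0 0 0 0.062; 0 0 0 0 0.07; 0 0 0 0 0.08; 0 0 0 0 0.085' | grep -E "pos|wrist|open"
python3 drive.py '0 0 -0.01 0 0.085; 0 0 -0.03 0 0.085; 0 0 -0.06 0 0.085; 0 0 -0.09 0 0.085; 0 0 -0.12 0 0.085' | grep -E "pos|wrist|open"
python3 drive.py '0.03 0 -0.02 0 0.085; 0.06 0 -0.03 0 0.085; 0.09 0 -0.03 0 0.085; 0.1 0 -0.03 0 0.085; 0.1 0 -0.03 0 0.085' | grep -E "time|pos|wrist|open"
python3 - <<'E'
from h import *
i=optics.camera_info("wrist");im=optics.camera("wrist");np.savez("w9.npz",**i);cv2.imwrite("pics/w9.png",im)
cv2.imwrite("pics/w9b.png",cv2.resize(im,None,fx=1.42,fy=1.42))
E
```

```text
ee_pos: [0.5382, 0.0742, 0.2465]
wrist_force: [-0.9, 0.4, 3.4]
grasp_force: 66.4
ee_pos: [0.5381, 0.0742, 0.246]
wrist_force: [-0.3, -0.0, 0.2]
opening: 0.0846
ee_pos: [0.5378, 0.0721, 0.368]
wrist_force: [0.9, 0.4, -0.1]
opening: 0.0847
time: 22.47
ee_pos: [0.4367, 0.0783, 0.3982]
wrist_force: [0.9, 0.1, -0.5]
opening: 0.0848
```

View pics/w9b.png

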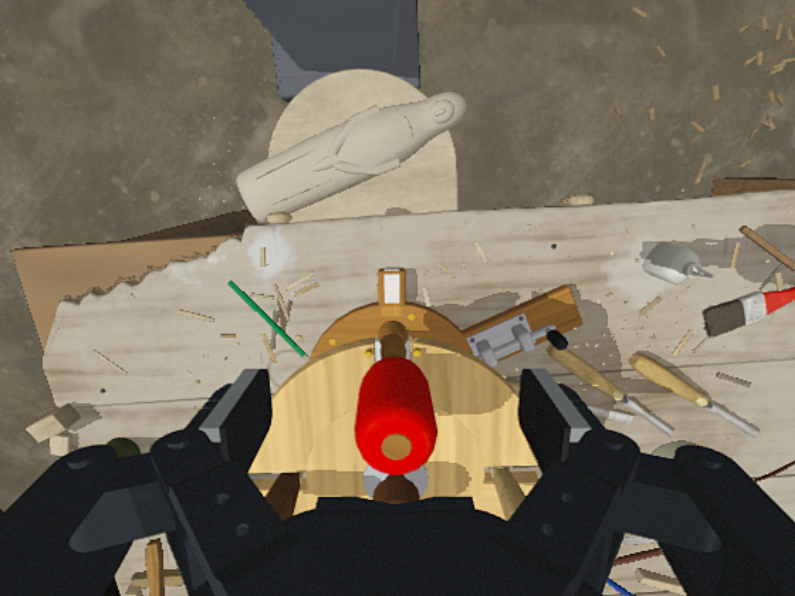

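The mallet hangs upright behind the pins at (368,352) and (418,351), with its top at (396,446). The white mark is at (391,287), the bolt knob at (558,340), and the glue bottle is standing. Last, a check of the bolt's travel and the mallet's place, then I'll hand in.

```bash
python3 - <<'E'
from h import *
w=dict(np.load("w9.npz"));f=lambda p:(p[0]/1.42,p[1]/1.42);A=np.array([.6345,.0685])
for n,p,z in [("bolt",(558,340),.08),("head",(396,446),.278)]:
    q=plane(w,f(p),z);print(n,q,np.hypot(*(q[:2]-A)))
if abs(np.hypot(*(plane(w,f((558,340)),.08)[:2]-A))-.205)<.009: print(workorder.job_done())
E
```

```text
bolt [0.5568 0.2603 0.08  ] 0.2069408852788641
head [0.5368 0.0757 0.278 ] 0.09796494270911396
the job is handed in; nothing more can be done
None
```

The rack is turned to the mark and bolted home, the mallet hangs upright in the wide slot behind the pins with nothing else disturbed that I could see, and the job was handed in at about 22.5 s.

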